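# Fasten the cover of the charger dock

### The arm

A 6-joint arm with a two-finger parallel gripper is mounted at the origin on the work surface. World frame = base frame: x ahead of the robot, y to its left, z up, the work surface at z = 0. Lengths are in m, angles in degrees, forces in N, time in s.
With the tool pointing down it reaches from about 0.25 to 0.8 m from the base axis. Payload 8.5 kg.
Tool frame: the origin (TCP) lies at the very end of the fingers, on their centre line; the grasp point (between the pads) lies 19 mm behind it; z points along the fingers, y is the line along which they close (so a half turn about z gives the same grasp; the last joint's range is limited). The gripper opens to 85 mm and grips with 20 to 120 N. Pads are 22 mm wide; open, the fingers measure 114 mm over their backs; the gripper's body (76 mm by 85 mm) begins 54 mm behind the grasp point. The pads swing forward as they close: fully open they stand 13 mm farther back than shut.
Start: joints at [65.203, 13.648, -0.773, 75.585, 0, 90], TCP at [0.22, 0.477, 0.231] pointing down, gripper open.
Joint ranges: [-152.45, 152.45], [-59.26, 108.67], [-65.41, 83.53], [-104.44, 129.93], [-82.83, 76.93], [-180, 180]. Speed limits (degrees/s): [127.2, 127.2, 159.86, 180, 180, 180].

### API

Orientations are given as a 3x3 rotation matrix whose columns are the frame's x, y, z axes.
In Python, from station import r gives the robot as it stands.
- The arm moves only by the tool tcp_steps, called after "Emit:" as name(argument=value, ...) on one line, values as JSON. Schema: {"type":"object","properties":{"segments":{"type":"array","items":{"type":"array","prefixItems":[{"type":"array","items":{"type":"number"},"minItems":3,"maxItems":3},{"type":"number"},{"type":"number"}],"minItems":3,"maxItems":3},"minItems":1,"maxItems":10},"force":{"type":"number"},"only":{"type":"string"},"quiet":{"type":"boolean"},"lines":{"type":"string"}},"required":["segments"],"additionalProperties":false}. segments is a list of rows, 1 to 10 of them, each written [[dx, dy, dz], turn, opening]: dx, dy, dz in m, then a turn about the tool's z in degrees, then the opening from 0.0 (shut) to 1.0 (fully open); each row shifts and turns the commanded pose from where the row before left it, along the tool's axes as they then stand; what a row does not reach is not made up. A row lasts 1/10 s, in which the tool goes at most 0.05 m and 8.59 degrees, less where a joint would pass 70% of its speed; a pose out of reach is approached as far as the arm can. The fingers move at their own pace and stop on an object; force is the grip in N (left out, the last holds). Time passes only in rows, so rows that do not move let the fingers close. The tool returns the time, the measured TCP pose, the force, the opening and the grip force at its end. only (a regular expression) keeps the lines of the reply that match it, lines (a string "A,B") keeps lines A to B, and quiet returns only ok. Input that does not fit is refused with a message, and nothing moves.
- r.observe(): the state, without advancing time (a new reading comes with each control period).
- r.snapshot(name): name is "scene" or "top" or "wrist"; returns a dict with "frame" (384x512x3 uint8, red, green, blue), "fx", "fy", "cx", "cy" (pixels), "R" (3x3) and "t" (3): a world point X has camera coordinates R X + t. Camera axes: x right, y down, z forward; pixel columns grow to the right and rows downward; lengths in m; the calibration is good to about 2 mm. A picture is of the moment at which its call begins. There is no depth.
- r.sign_off(): hands the job in; it is judged then, once.
The state is a dict: "time_s": time; "joint_positions": joint angles; "joint_velocities": joint speeds; "joint_torque": joint torques, N m; "eef_pos": TCP position; "tool_rot": TCP orientation; "wrist_force": force on the tool from outside, world axes, zero at the start; "wrist_torque": the same for the moment, N m; "finger_gap": opening from 0.0 (shut) to 1.0 (fully open); "gripper_force": force on a finger pad.
Only numpy, scipy, OpenCV 4.12 (cv2) and the standard library are available. Lean on these libraries where they do the work, as an engineer would, in place of code of your own. Each camera call takes 0.05 s, during which the arm holds its last target. There are 200 camera calls.

### The job

Swing the cover of the battery charger dock fully shut. Then take the flat-bladed key from its wooden stand, press the slotted stud down with the key's blade and turn it a quarter turn clockwise until it drops into its catch, and put the key back in its stand as you found it. Leave the mug, the sprayer, the bulb planter and the rake where they are.

Things in the scene. Friction and masses are not known exactly. Their poses are not given: they have to be found in the camera images.
- dock: Black plastic charger dock fixed to the table: an open-topped box 170 mm (its x) by 200 mm (its y), walls 70 mm high, with a hinged cover. Origin: centre of the underside; z up. The cover's hinge runs along its y at x = +85 mm, z = 70 mm (the side away from the robot at yaw 0).
- lid (a joint): Cover angle, rad: 0 = shut, grows as the free edge lifts; starts 0.9 to 1.2, leaning over the box, outer face up and away from the robot. Grey plate 170 mm from hinge to free edge, 200 wide, 8 thick, underside on the hinge line; shut, its top is 78 mm above the table. Stiff hinge: it stays where left; about 2 to 6 N square on the outer face near the free edge pushes it shut.
- stud_slot (a point): Centre of the slot floor in the steel stud's head. The stud passes through the cover, midway across, 125 mm from the hinge (dock x -40 mm when shut). Round head 64 mm across; slot right across it along the point's y, 10 mm wide, 12 deep, upper edges bevelled to 16 wide. Its z: stud axis, outward. Cover shut and stud up: slot floor 96 mm above the table, head's rim 108.
- stud_press (a joint): Depth the stud is pressed in, m: 0 = sprung up, 0.012 = end stop; spring 2 N at the start, 10.5 N at the stop. A tongue under the cover lets it turn past 0.25 rad only while pressed in over 0.008; pressed less it jams and must not be forced. Turned past 1.4 rad and let go, it springs up into the catch: it stays at 0.004 (4 mm lower than at first) and resists turning back.
- stud_turn (a joint): Angle of the stud, rad: near 0 = released, the slot parallel to the dock's y (across the cover); grows clockwise as seen from above, end stop at 1.6, catch at 1.4 to 1.6, the slot then along the dock's x. Turns easily (0.03 N m). The 6 mm blade has some 0.1 rad of play in the 10 mm slot, so the key must turn about 1.55 to 1.7 rad.
- key: Flat-bladed key with a wooden grip, 82 mm tall, 0.16 kg, standing upright blade down in its stand. Origin: centre of the blade's lower end; z up. Steel blade 40 mm (x) by 6 mm (y), z 0 to 30 mm; steel flange 56 x 40 mm, z 30 to 36 mm; wooden grip 62 mm (x) by 18 mm (y), z 36 to 82 mm, to be pinched across its y about 62 mm up.
- stand: Wooden block fixed to the table, 100 (x) x 70 (y) x 45 mm high, with a slot 49 mm (x) by 15 mm (y), 38 mm deep, in the middle of its top. The key's blade hangs in it and the flange rests on the top, the key's origin then 15 mm above the table and its x along the stand's x. Origin: centre of the underside; z up.
- mug: White ceramic mug of wooden pegs, 80 mm across, 90 mm high, pegs to 115 mm; origin: centre of the underside. Bystander.
- sprayer: Red plastic hand sprayer, 90 mm across, 197 mm high; origin: centre of the underside. Bystander.
- planter: Stainless bulb planter standing upright, tube 68 mm across, wooden cross handle 120 mm long at the top, 208 mm high; origin: centre of the underside. Bystander.
- rake: Rake head lying flat with a short wooden handle, 235 mm long (x), 190 mm wide (y), 30 mm high; origin on the table under the tines' crossbar. Bystander.

How it is judged (in metres and radians):
On the way, in this order (a step that is already met when the one before it is completed fails the run):
1. the cover is shut, the key still in its stand (value of joint lid below 0.03 rad and horizontal distance between key and stand below 0.01 m and z of key in the frame of stand between 0.01 and 0.02 m and angle between key's own z axis and vertical below 0.1 rad), for 0.1 s.
2. the key is lifted out of its stand (z of key in the frame of stand above 0.05 m), for 0.1 s.
3. the stud is pressed in with the key (value of joint lid below 0.03 rad and value of joint stud_press above 0.007 m and contact force between key and dock above 2 N), for 0.05 s.
4. the stud is turned a quarter turn and has dropped into its catch (value of joint lid below 0.03 rad and value of joint stud_turn above 1.3 rad and value of joint stud_press between 0.002 and 0.006 m), for 0.2 s.
At the end, for the whole second after the job is handed in: Cover shut within 0.03 rad; stud turned clockwise past 1.3 rad and sitting in its catch (pressed in 2 to 6 mm); key at rest in its stand, upright within 0.1 rad, flange on the block (origin within 10 mm of the stand's middle, 10 to 20 mm up) (all of step 4 and horizontal distance between key and stand below 0.01 m and z of key in the frame of stand between 0.01 and 0.02 m and angle between key's own z axis and vertical below 0.1 rad and linear speed of key below 0.02 m/s); the robot touches nothing.
It fails at once if a bystander is moved more than 30 mm or tipped over (distance of any of mug, sprayer, planter, rake from where it was at the start of the episode above 0.03 m or angle between any of mug, sprayer, planter, rake's own z axis and vertical above 0.4 rad).
It also fails if it takes over 58 s, if anything falls off the work surface, if the arm or the gripper's body presses on something with over 40 N, if the wrist force passes 120 N, or if a joint passes its speed limit or range.

## Working session

There is one attempt and no reset: what is moved stays moved. The work goes in short steps, Python scripts to look and compute and a tool call to move; the robot and the scene stay as the last step left them, time stands still between calls to the robot, and variables do not carry over. Pictures are saved under pics/ and viewed, at most 10 in all, crops included, and the job is handed in when it is done.

```bash
ls; mkdir -p pics
```

Run:
```python
from station import r
import cv2,numpy as np,pickle
for n in("scene","top"):
    s=r.snapshot(n); pickle.dump(s,open(f"{n}.pkl","wb"))
    cv2.imwrite(f"pics/{n}0.png",cv2.resize(s["frame"][:,:,::-1],None,fx=1.5,fy=1.5,interpolation=2))
    print(n,s["fx"],s["cx"],s["cy"],s["R"],s["t"])
o=r.observe();print(o["tool_rot"],o["eef_pos"],o["wrist_force"])
```

```text
pics
station.py
scene 371.70246944696987 250.49846141275424 187.74878741310874 [[-0.673004    0.73951348 -0.01361738]
 [ 0.38393364  0.33354923 -0.86101096]
 [-0.63218714 -0.58469199 -0.50840406]] [ 0.42431237 -0.08622712  1.63813393]
top 407.60785552985755 257.63912410811616 202.58814777283916 [[-0.00578769 -0.99996597  0.00587968]
 [-0.99387208  0.00510317 -0.11041848]
 [ 0.11038472 -0.00648271 -0.99386779]] [-0.09246799  0.51711382  1.07640723]
[[-9.07793290e-01  4.19417475e-01 -5.69360320e-04]
 [ 4.19417861e-01  9.07792477e-01 -1.21521807e-03]
 [ 7.17732133e-06 -1.34196670e-03 -9.99999100e-01]] [0.22003968 0.47624755 0.2307353 ] [-0.64981858  0.15704319 -0.57576034]
```

View pics/scene0.png

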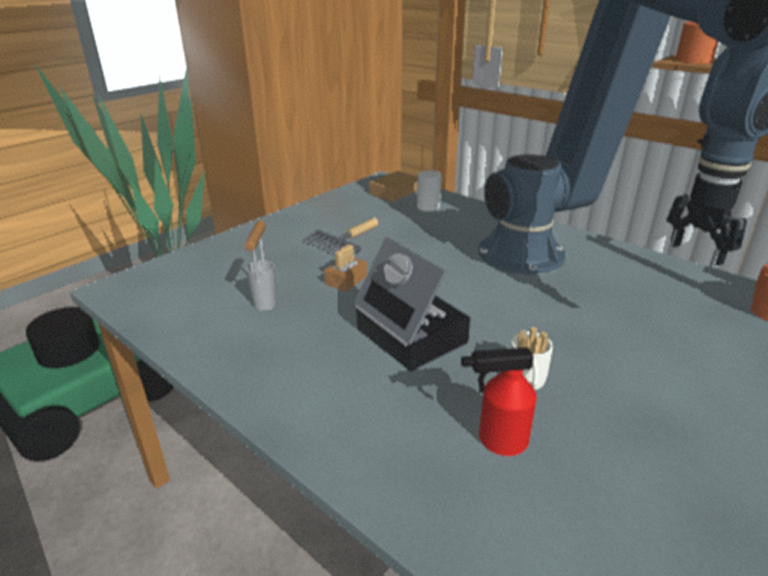

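View pics/top0.png

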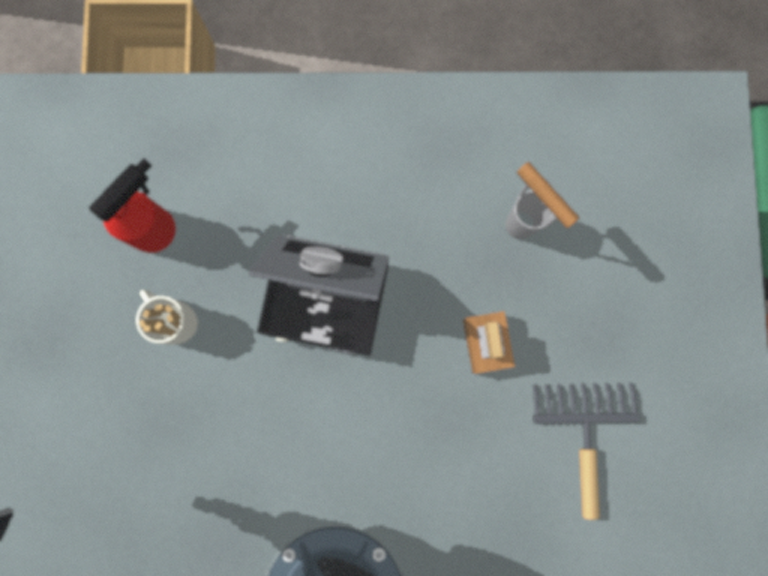

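The top view shows the dock around (320,300), the stand with the key at (490,343), the mug at (160,320), the sprayer at (140,215), the planter at (535,205) and the rake at (590,420). I'll enlarge the dock and stand to get corner pixels.

Run:
```python
import cv2,pickle,numpy as np
t=pickle.load(open("top.pkl","rb"))["frame"][:,:,::-1]
a=cv2.resize(t[150:245,160:270],None,fx=5,fy=5,interpolation=2)
b=cv2.resize(t[200:260,300:350],None,fx=5,fy=5,interpolation=2)
im=np.zeros((475,800,3),np.uint8);im[:,:550]=a;im[:300,550:]=b
cv2.imwrite("pics/crop.png",im)
```

```text
(no output)
```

View pics/crop.png

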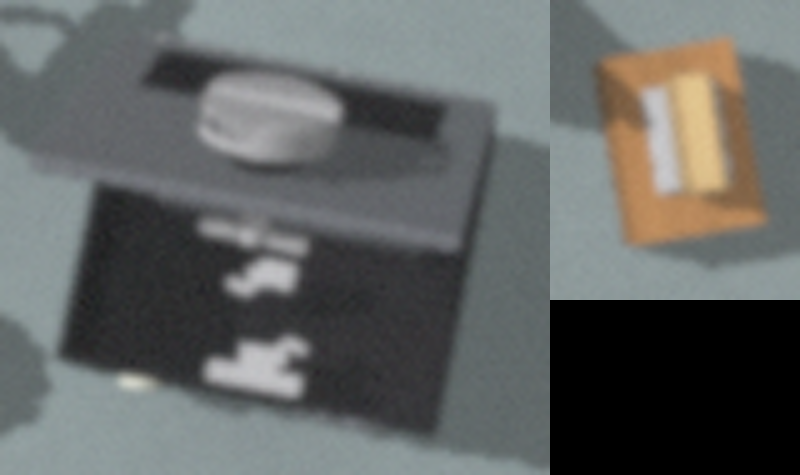

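The crop gives the dock rim corners at (62,355) and (435,432), the lid free edge from (30,160) to (460,240), its hinge edge ending at (495,105), and the stud around (270,110). The stand's corners are about (600,62), (735,38), (767,220) and (630,245), and the grip top about (675..728, 72..192). Next I'll fit both poses.

Create fit.py:
```python
import pickle,numpy as np
from scipy.optimize import least_squares
T=pickle.load(open("top.pkl","rb"));S=pickle.load(open("scene.pkl","rb"))
def proj(c,X):
    p=np.asarray(X)@np.array(c["R"]).T+c["t"]; return np.c_[c["fx"]*p[:,0]/p[:,2]+c["cx"],c["fy"]*p[:,1]/p[:,2]+c["cy"]]
def place(q,P):
    c,s=np.cos(q[2]),np.sin(q[2]);P=np.asarray(P,float);return np.c_[q[0]+c*P[:,0]-s*P[:,1],q[1]+s*P[:,0]+c*P[:,1],P[:,2]]
def lid(a,d,y,h): # distance from hinge, y, height above underside
    return [.085-d*np.cos(a)+h*np.sin(a),y,.07+d*np.sin(a)+h*np.cos(a)]
```

Run:
```python
from fit import *
cr=lambda p,x,y:(np.array(p,float)+.5)/5-.5+[x,y]
td=cr([(62,355),(435,432),(30,160),(462,238),(458,250),(495,105)],160,150)
sd=(np.array([(388,238),(443,278),(410,340),(358,305),(410,367),(469,318)])+.5)/1.5-.5
def md(q):
    a=q[3];h=.008
    A=[[-.085,.1,.07],[-.085,-.1,.07],lid(a,.17,.1,h),lid(a,.17,-.1,h),lid(a,.17,-.1,0),lid(a,0,-.1,h)]
    B=[lid(a,.17,-.1,h),lid(a,.17,.1,h),lid(a,0,.1,h),lid(a,0,-.1,h),[.085,.1,0],[-.085,.1,.07]]
    return np.r_[proj(T,place(q,A))-td,proj(S,place(q,B))-sd]
f=least_squares(lambda q:md(q).ravel(),[.5,.05,0,1.],loss="soft_l1");print("dock",f.x);print(md(f.x).round(1))
ts=cr([(600,62),(735,38),(767,220),(630,245)],300-110,200)
tg=cr([(675,75),(713,72),(728,188),(690,192)],300-110,200)
def ms(q):
    A=[[.05,.035,.045],[.05,-.035,.045],[-.05,-.035,.045],[-.05,.035,.045]]
    G=[[.031,.009,.097],[.031,-.009,.097],[-.031,-.009,.097],[-.031,.009,.097]]
    return np.r_[proj(T,place(q,A))-ts,proj(T,place(q,G))-tg]
f=least_squares(lambda q:ms(q).ravel(),[.45,-.2,0],loss="soft_l1");print("stand",f.x);print(ms(f.x).round(1))
```

```text
dock [ 0.52818707  0.01638373 -0.19322188  0.99045357]
[[-1.3  0.9]
 [-0.2 -0.1]
 [-0.6 -0.6]
 [ 0.   0.2]
 [ 0.3  1. ]
 [ 0.5 -1.1]
 [-2.2 -1.9]
 [ 1.6 -5.7]
 [-1.2  2.6]
 [-3.5 -1.9]
 [ 0.1  2.6]
 [ 0.7 -1.4]]
stand [ 0.44777819 -0.27712827  0.13937916]
[[ 0.7 -1.3]
 [-0.5 -0.3]
 [-0.6  0.5]
 [ 0.7 -0.6]
 [-0.3  0.1]
 [-0.9 -0.3]
 [ 0.2  0.7]
 [ 0.7  1. ]]
```

Create go.py:
```python
# python3 go.py dock|stand|world x y z [tool-y yaw deg in that frame]: delta in tool axes as it stands, and turn
import sys,json,numpy as np
from station import r
F={"dock":(.5282,.0164,-.1932),"stand":(.4478,-.2771,.1394),"world":(0,0,0)}
try: F.update(json.load(open("frames.json")))
except OSError: pass
f=F[sys.argv[1]];x,y,z=map(float,sys.argv[2:5]);c,s=np.cos(f[2]),np.sin(f[2])
o=r.observe();R=np.array(o["tool_rot"]);p=np.array(o["eef_pos"])
g=np.array([f[0]+c*x-s*y,f[1]+s*x+c*y,z])
print("t",round(o["time_s"],2),"at",p.round(4),"goal",g.round(4),"tool d",(R.T@(g-p)).round(4),"F",np.round(o["wrist_force"],1),"j",np.round(o["joint_positions"],1))
if len(sys.argv)>5:
    w=np.degrees(np.arctan2(R[1,1],R[0,1]));print("yaw_y",w.round(2),"turn",-((np.degrees(f[2])+float(sys.argv[5])-w+180)%360-180))
```

```text
(no output)
```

Emit:
tcp_steps(segments=[[[0,0,-0.04],-7,0],[[0,0,-0.04],-7,0]])

```text
time_s: 0.3
eef_pos: [0.2198, 0.4756, 0.3111]
tool_rot: [[-0.983, 0.183, -0.002], [0.183, 0.983, -0.003], [0.001, -0.003, -1.0]]
wrist_force: [1.3, 0.9, 1.4]
finger_gap: 0.691
gripper_force: 0.0
```

```bash
python3 go.py dock .03 -.06 .30 90
```

```text
t 0.3 at [0.2198 0.4756 0.3111] goal [ 0.5461 -0.0482  0.3   ] tool d [-0.4166 -0.4554  0.0123] F [1.3 0.9 1.4] j [65.2 13.   9.9 87.1  0.  75.7]
yaw_y 79.48 turn 0.5446723140440781
```

Emit:
tcp_steps(segments=[[[-0.03,-0.033,0],0,0],[[-0.03,-0.033,0],0,0],[[-0.03,-0.033,0],0,0],[[-0.03,-0.033,0],0,0],[[-0.03,-0.033,0],0,0],[[-0.03,-0.033,0],0,0],[[-0.03,-0.033,0],0,0],[[-0.03,-0.033,0],0,0],[[-0.03,-0.033,0],0,0],[[-0.03,-0.033,0],0,0]], quiet=true)

```text
ok
```

Emit:
tcp_steps(segments=[[[-0.03,-0.033,0],0,0],[[-0.03,-0.033,0],0,0],[[-0.03,-0.033,0],0,0],[[-0.026,-0.027,0.01],0,0],[[0,0,0],0,0]])

```text
time_s: 1.8
eef_pos: [0.5447, -0.0528, 0.2989]
tool_rot: [[-0.982, 0.191, -0.003], [0.191, 0.982, -0.001], [0.002, -0.001, -1.0]]
wrist_force: [-0.2, 0.2, -0.2]
finger_gap: -0.002
gripper_force: 0.0
```

```bash
python3 go.py dock .03 -.06 .20 90
```

```text
t 1.8 at [ 0.5447 -0.0528  0.2989] goal [ 0.5461 -0.0482  0.2   ] tool d [-0.0007  0.0048  0.0989] F [-0.2  0.2 -0.2] j [-5.5 15.3 11.4 86.2 -0.1  5.5]
yaw_y 78.98 turn 0.05443332923647404
```

Emit:
tcp_steps(segments=[[[0,0.005,0.04],0,0],[[0.006,0,0.04],0,0],[[0,0,0.013],0,0],[[0,0,0],0,0]])

```text
time_s: 2.2
eef_pos: [0.5366, -0.0428, 0.2061]
tool_rot: [[-0.982, 0.187, -0.005], [0.187, 0.982, 0.0], [0.005, -0.001, -1.0]]
wrist_force: [-0.4, 0.3, 0.7]
finger_gap: 0.002
gripper_force: 0.0
```

Emit:
tcp_steps(segments=[[[0.008,0,0.007],0,0],[[0.009,0,0.007],0,0],[[0.008,0,0.007],0,0],[[0.008,0,0.006],0,0],[[0.006,0,0.009],0,0]])

```text
time_s: 2.7
eef_pos: [0.5008, -0.0357, 0.1737]
tool_rot: [[-0.982, 0.187, 0.003], [0.187, 0.982, -0.0], [-0.003, 0.0, -1.0]]
wrist_force: [0.1, -0.0, 4.3]
finger_gap: 0.003
gripper_force: 1.5
```

```bash
python3 go.py dock -.01 -.06 .16
```

```text
t 2.7 at [ 0.5008 -0.0357  0.1737] goal [ 0.5069 -0.0406  0.16  ] tool d [-0.0068 -0.0036  0.0137] F [ 0.1 -0.   4.3] j [ -4.1  12.8 -10.5  66.5   0.    6.7]
```

Emit:
tcp_steps(segments=[[[0.006,0,0.009],0,0],[[0.006,0,0.009],0,0],[[0.006,0,0.009],0,0],[[0.005,0,0.013],0,0],[[0.005,0,0.013],0,0],[[0.002,0,0.010],0,0],[[0.002,0,0.010],0,0]])

```text
time_s: 3.4
eef_pos: [0.4681, -0.03, 0.0984]
tool_rot: [[-0.982, 0.187, -0.001], [0.187, 0.982, -0.0], [0.001, -0.0, -1.0]]
wrist_force: [-1.6, 0.4, 3.1]
finger_gap: -0.003
gripper_force: 0.9
```

```bash
python3 go.py dock -.05 -.06 .078
```

```text
t 3.4 at [ 0.4681 -0.03    0.0984] goal [ 0.4676 -0.0329  0.078 ] tool d [-0.0001 -0.003   0.0204] F [-1.6  0.4  3.1] j [ -3.7  13.3 -22.   54.8  -0.    7.1]
```

The contact force shows the cover is moving. I'll close it the rest of the way.

Emit:
tcp_steps(segments=[[[0,0,0.008],0,0],[[0,0,0.007],0,0],[[0,0,0.004],0,0],[[0,0,0.002],0,0],[[0,0,0],0,0]])

```text
time_s: 3.9
eef_pos: [0.4689, -0.0301, 0.0783]
tool_rot: [[-0.982, 0.187, 0.0], [0.187, 0.982, -0.0], [-0.0, -0.0, -1.0]]
wrist_force: [-0.0, -0.1, 0.2]
finger_gap: -0.003
gripper_force: 0.0
```

Emit:
tcp_steps(segments=[[[0,0,0.002],0,0],[[0,0,0.001],0,0],[[0,0,0],0,0]])

```text
time_s: 4.2
eef_pos: [0.4692, -0.03, 0.0777]
tool_rot: [[-0.982, 0.187, 0.003], [0.187, 0.982, -0.0], [-0.003, 0.0, -1.0]]
wrist_force: [-10.6, 0.7, 31.1]
finger_gap: 0.004
gripper_force: 15.8
```

Emit:
tcp_steps(segments=[[[0,0,-0.03],0,0],[[0,0,-0.05],0,0.3],[[0,0,-0.05],0,0.6],[[0,0,-0.03],0,0.6],[[0,0,0],0,0.6]])

```text
time_s: 4.7
eef_pos: [0.4712, -0.0302, 0.2399]
tool_rot: [[-0.982, 0.187, 0.008], [0.187, 0.982, -0.001], [-0.008, 0.001, -1.0]]
wrist_force: [0.4, 0.3, -0.8]
finger_gap: 0.6
gripper_force: 0.0
```

```bash
python3 go.py stand 0 0 .2 90;python3 - <<'E'
from station import r
import cv2,pickle
s=r.snapshot("top"); pickle.dump(s,open("top2.pkl","wb"))
import numpy as np
from fit import *
cv2.imwrite("pics/t2.png",cv2.resize(s["frame"][130:250,150:350,::-1],None,fx=4,fy=4,interpolation=2))
E
```

```text
t 4.7 at [ 0.4712 -0.0302  0.2399] goal [ 0.4478 -0.2771  0.2   ] tool d [-0.023  -0.247   0.0399] F [ 0.4  0.3 -0.8] j [-3.7  7.9 -6.8 74.8 -0.   7.1]
yaw_y 79.2 turn -18.788694551688877
```

View pics/t2.png

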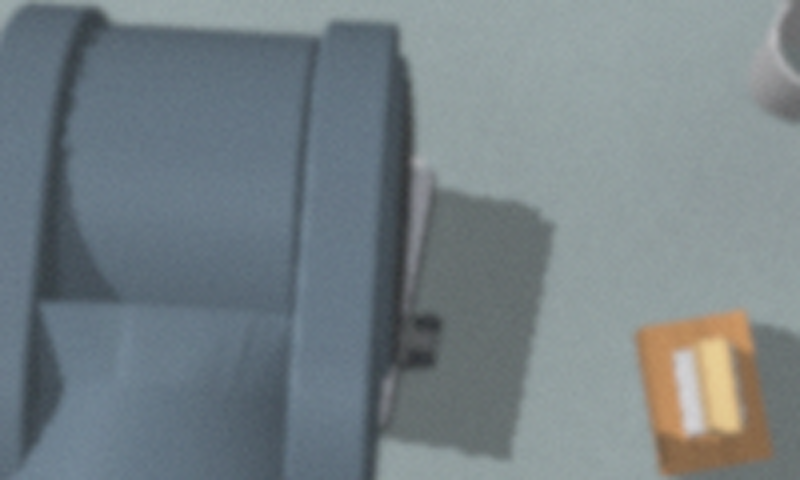

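The arm hides the dock here, but the cover edge and its shadow look shut, and the press met 31 N at z = 0.0777. The stand corners are unchanged at about (640,328), (748,312), (770,455) and (662,472). I'll move over the key.

Emit:
tcp_steps(segments=[[[-0.003,-0.035,0],0,0.6],[[-0.003,-0.035,0],0,0.6],[[-0.003,-0.035,0],0,0.6],[[-0.003,-0.035,0],0,0.6],[[-0.003,-0.035,0],0,0.6],[[-0.004,-0.036,0.01],0,0.6],[[-0.004,-0.036,0.01],0,0.6],[[0,0,0.02],-6.3,0.6],[[0,0,0],-6.3,0.6],[[0,0,0],-6.2,0.6]], quiet=true)

```text
ok
```

Emit:
tcp_steps(segments=[[[0,0,0],0,0.6],[[0,0,0],0,0.6]])

```text
time_s: 5.95
eef_pos: [0.4447, -0.2767, 0.1945]
tool_rot: [[-0.991, -0.136, -0.001], [-0.136, 0.991, 0.001], [0.001, 0.001, -1.0]]
wrist_force: [0.1, -0.7, 0.0]
finger_gap: 0.598
gripper_force: 0.0
```

```bash
python3 go.py stand 0 0 .2 90;python3 - <<'E'
from station import r
import cv2,pickle
import numpy as np
im=np.zeros((480,800,3),np.uint8)
for n,(a,b) in (("wrist",(0,0)),("top",(0,0))):
    s=r.snapshot(n); pickle.dump(s,open(n+"3.pkl","wb"))
s=pickle.load(open("wrist3.pkl","rb"));t=pickle.load(open("top3.pkl","rb"))
im[:384,:512]=s["frame"][:,:,::-1]
im[:400,512:]=cv2.resize(t["frame"][145:245,175:247,::-1],None,fx=4,fy=4,interpolation=2)
cv2.imwrite("pics/w3.png",im); print(s["fx"],s["cx"],s["cy"],s["R"],s["t"])
E
```

```text
t 5.95 at [ 0.4447 -0.2767  0.1945] goal [ 0.4478 -0.2771  0.2   ] tool d [-0.003  -0.0008 -0.0055] F [ 0.1 -0.7  0. ] j [-31.9  14.4  -5.2  70.5  -0.  -39.7]
yaw_y 97.83 turn -0.16071560925644235
341.90612561188874 253.195320683426 192.39367976683087 [[-0.13641353  0.99065132  0.00114459]
 [ 0.93708899  0.12866301  0.3245151 ]
 [ 0.32133405  0.04534083 -0.94587982]] [ 0.335424   -0.40999196  0.21629442]
```

View pics/w3.png

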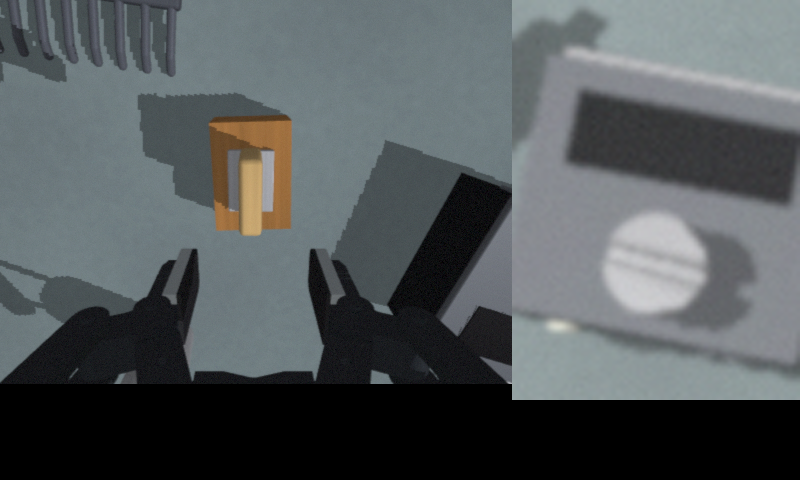

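The wrist view shows the stand's top-face corners at about (210,124), (291,121), (292,228) and (217,231), and the grip top from (242,150) to (262,235). The top crop shows the cover shut, with the stud head around (656,262) and its slot sloping down to the right. I'll refine the stand fit and enlarge the stud.

Run:
```python
from fit import *
import cv2
W=pickle.load(open("wrist3.pkl","rb"));T3=pickle.load(open("top3.pkl","rb"))
A=[[-.05,-.035,.045],[-.05,.035,.045],[.05,.035,.045],[.05,-.035,.045]]
G=[[-.031,-.009,.097],[-.031,.009,.097],[.031,.009,.097],[.031,-.009,.097]]
pa=np.array([(210,124),(291,121),(292,228),(217,231)]);pg=np.array([(242,151),(261,151),(262,235),(240,235)])
for P,p in((A,pa),(G,pg),(A+G,np.r_[pa,pg])):
    m=lambda q:proj(W,place(q,P))-p
    f=least_squares(lambda q:m(q).ravel(),[.45,-.28,.14],loss="soft_l1");print(f.x.round(4),m(f.x).round(1).tolist())
im=cv2.resize(T3["frame"][193:227,190:232,::-1],None,fx=12,fy=12,interpolation=2)
im2=cv2.resize(T3["frame"][150:240,170:275,::-1],None,fx=3.8,fy=3.8,interpolation=2)[:,:290]
cv2.imwrite("pics/slot.png",im)
```

```text
[ 0.4473 -0.2777  0.1737] [[-1.1, -0.3], [0.8, -0.4], [-0.2, 0.7], [0.3, 0.2]]
[ 0.4432 -0.2792  0.1312] [[-3.3, 1.5], [2.9, 1.6], [0.6, -3.5], [-0.6, -3.6]]
[ 0.4463 -0.2785  0.1666] [[-1.5, -1.9], [0.4, -1.4], [-1.3, -0.1], [-0.8, -1.1], [-4.3, 6.3], [1.7, 5.5], [2.4, -0.2], [1.2, 0.4]]
```

View pics/slot.png

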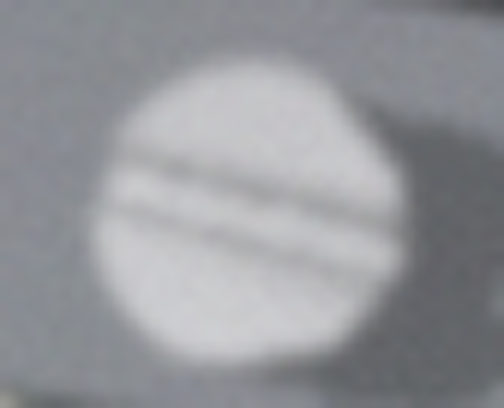

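The slot's edge lines run from (120,155) to (385,222) and from (105,203) to (360,273). The head is centred near (248,211), so the slot is tilted a few degrees clockwise of the dock's y. Now I'll compute the world values.

Run:
```python
from fit import *
T3=pickle.load(open("top3.pkl","rb"));R=np.array(T3["R"]);C=-R.T@np.array(T3["t"])
def ray(u,v,z):
    d=R.T@np.array([(u-T3["cx"])/T3["fx"],(v-T3["cy"])/T3["fy"],1]);return C+d*(z-C[2])/d[2]
cr=lambda p:(np.array(p)+.5)/12-.5+[190,193]
for a,b in(((120,155),(385,222)),((105,203),(360,273))):
    p,q=ray(*cr(a),.107),ray(*cr(b),.107);print("slot yaw",np.degrees(np.arctan2(*(p-q)[1::-1])),((p+q)/2).round(4))
print("head",ray(*cr((248,211)),.108).round(4),"fit",place((.5282,.0164,-.1932),[[-.04,0,.108]]).round(4))
pr=lambda p:(np.array(p)+.5-[512,0])/4-.5+[175,145]
for a,b in(((512,305),(790,362)),((568,50),(800,97)),((567,163),(790,205))):
    p,q=ray(*pr(a),.078),ray(*pr(b),.078);print("edge yaw",np.degrees(np.arctan2(*(p-q)[1::-1])),p.round(4))
```

```text
slot yaw 75.48277328101165 [0.4942 0.0236 0.107 ]
slot yaw 74.33772851290733 [0.4838 0.0277 0.107 ]
head [0.4894 0.0244 0.108 ] fit [[0.4889 0.0241 0.108 ]]
edge yaw 78.12807655988934 [0.4649 0.119  0.078 ]
edge yaw 78.11205151339774 [0.6319 0.0852 0.078 ]
edge yaw 78.96585307623974 [0.5571 0.0849 0.078 ]
```

Emit:
tcp_steps(segments=[[[-0.002,-0.001,0.04],0,0.6],[[0,0,0.04],0,0.6],[[0,0,0.03],0,0.6],[[0,0,0.02],0,0.6],[[0,0,0.007],0,0.6],[[0,0,0],0,0.6]], force=60)

```text
time_s: 6.65
eef_pos: [0.4468, -0.2773, 0.0578]
tool_rot: [[-0.99, -0.139, -0.001], [-0.139, 0.99, 0.001], [0.001, 0.001, -1.0]]
wrist_force: [0.5, 0.0, 0.9]
finger_gap: 0.601
gripper_force: 0.0
```

```bash
python3 go.py world .4465 -.278 .058
```

```text
t 6.65 at [ 0.4468 -0.2773  0.0578] goal [ 0.4465 -0.278   0.058 ] tool d [ 0.0004 -0.0006 -0.0002] F [0.5 0.  0.9] j [-31.8  20.6 -18.   51.5  -0.  -39.8]
```

Emit:
tcp_steps(segments=[[[0,0,0],0,0.1],[[0,0,0],0,0.1],[[0,0,0],0,0],[[0,0,0],0,0],[[0,0,0],0,0]], force=60)

```text
time_s: 7.15
eef_pos: [0.4479, -0.2781, 0.0596]
tool_rot: [[-0.99, -0.139, 0.002], [-0.139, 0.99, -0.001], [-0.002, -0.002, -1.0]]
wrist_force: [-0.3, 0.5, 6.5]
finger_gap: 0.203
gripper_force: 58.9
```

```bash
python3 go.py world .4465 -.278 .058
```

```text
t 7.15 at [ 0.4479 -0.2781  0.0596] goal [ 0.4465 -0.278   0.058 ] tool d [0.0014 0.0003 0.0016] F [-0.3  0.5  6.5] j [-31.8  20.4 -17.9  51.5   0.  -39.8]
```

Emit:
tcp_steps(segments=[[[0,0,-0.01],0,0],[[0,0,-0.03],0,0],[[0,0,-0.04],0,0],[[0,0,-0.04],0,0],[[0,0,-0.03],0,0],[[0,0,0],0,0]])

```text
time_s: 7.75
eef_pos: [0.4488, -0.2787, 0.2133]
tool_rot: [[-0.99, -0.139, 0.006], [-0.139, 0.99, -0.004], [-0.006, -0.005, -1.0]]
wrist_force: [0.1, -0.5, -1.0]
finger_gap: 0.201
gripper_force: 59.0
```

```bash
python3 go.py world .489 .0243 .21 165;python3 - <<'E'
from station import r
import cv2,pickle
s=r.snapshot("wrist"); pickle.dump(s,open("wrist4.pkl","wb"))
cv2.imwrite("pics/w4.png",cv2.resize(s["frame"][130:384,150:360,::-1],None,fx=2.3,fy=2.3,interpolation=2))
E
```

```text
t 7.75 at [ 0.4488 -0.2787  0.2133] goal [0.489  0.0243 0.21  ] tool d [-0.082   0.2944  0.0023] F [ 0.1 -0.5 -1. ] j [-31.8  14.   -2.9  72.6  -0.  -39.8]
yaw_y 98.0 turn -67.00135198380258
```

View pics/w4.png

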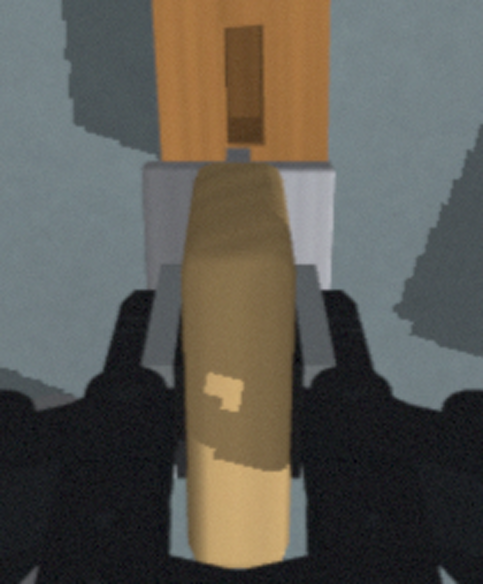

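The wrist view shows the key straight in the grip. The flange's near top edge runs from (145,170) to (332,170), the grip top goes from about row 257 to row 562, and the stand's slot spans (226,28) to (264,142). I'll use these to find the key's offset in the tool and the slot position.

Run:
```python
from fit import *
W=pickle.load(open("wrist4.pkl","rb"))
cr=lambda p:(np.array(p,float)+.5)/2.3-.5+[150,130]
tcp=np.array([.4488,-.2787,.2133])
P=[[-.028,-.02,.036],[-.028,.02,.036],[-.031,-.009,.082],[-.031,.009,.082],[.031,.009,.082],[.031,-.009,.082]]
p=cr([(145,170),(332,170),(188,258),(293,257),(288,562),(190,560)])
def m(q):
    X=place((q[0],q[1],q[2]),np.array(P)@np.array([[np.cos(q[4]),0,-np.sin(q[4])],[0,1,0],[np.sin(q[4]),0,np.cos(q[4])]]).T);X[:,2]+=q[3];return proj(W,X)-p
f=least_squares(lambda q:m(q).ravel(),[.449,-.279,.139,.168,0]);q=f.x
y=.1396;d=q[:2]-tcp[:2];print(q.round(4),"key ahead along key x",d@[np.cos(y),np.sin(y)],"y",d@[-np.sin(y),np.cos(y)]);print(m(q).round(1).tolist())
S=[[-.0245,-.0075,.045],[-.0245,.0075,.045],[.0245,.0075,.045],[.0245,-.0075,.045]]
s=cr([(225,28),(263,26),(264,141),(227,144)])
ms=lambda q:proj(W,place(q,S))-s
f=least_squares(lambda q:ms(q).ravel(),[.447,-.278,.15]);print("stand",f.x.round(4),ms(f.x).round(1).tolist())
```

```text
[ 0.4521 -0.2787  0.1392  0.1622  0.0048] key ahead along key x 0.0032505303820730825 y -0.0004605870083402314
[[0.8, 0.3], [0.5, 0.5], [-2.4, -0.3], [1.4, 0.2], [-0.0, -0.6], [0.0, 0.1]]
stand [ 0.4463 -0.2778  0.1597] [[-0.1, -0.5], [-0.2, 0.1], [-0.1, 0.7], [0.4, -0.3]]
```

Run:
```python
from fit import *
W=pickle.load(open("wrist4.pkl","rb"))
cr=lambda p:(np.array(p,float)+.5)/2.3-.5+[150,130]
P=np.array([[-.028,-.02,.036],[-.028,.02,.036],[-.031,-.009,.082],[-.031,.009,.082],[.031,.009,.082],[.031,-.009,.082]])
p=cr([(145,170),(332,170),(188,258),(293,257),(288,562),(190,560)])
for z in(.1622,.1655,.1687):
    m=lambda q:proj(W,place(q,P+[0,0,z]))-p
    q=least_squares(lambda q:m(q).ravel(),[.449,-.279,.139]).x
    print(z,q.round(4),(q[:2]-[.4488,-.2787])@[.99,.139],m(q).round(1).tolist())
```

```text
0.1622 [ 0.4517 -0.2788  0.1392] 0.0029072593298979433 [[0.8, 0.1], [0.6, 0.3], [-2.4, -0.0], [1.5, 0.6], [-0.0, -0.8], [0.0, -0.1]]
0.1655 [ 0.4497 -0.279   0.1392] 0.000852049575382304 [[-0.2, -1.4], [1.5, -1.2], [-3.2, -0.9], [2.2, -0.3], [0.5, 2.0], [-0.5, 2.7]]
0.1687 [ 0.4477 -0.2793  0.1391] -0.0011369912527900749 [[-1.1, -2.9], [2.4, -2.8], [-4.0, -1.7], [3.1, -1.1], [1.1, 4.9], [-1.1, 5.5]]
```

Emit:
tcp_steps(segments=[[[-0.005,0.018,0],0,0],[[-0.0103,0.0368,0],0,0],[[-0.0103,0.0368,0],0,0],[[-0.0103,0.0368,0],0,0],[[-0.0103,0.0368,0],0,0],[[-0.0103,0.0368,0],0,0],[[-0.0103,0.0368,0],0,0],[[-0.0103,0.0368,0],0,0],[[-0.005,0.018,0],0,0],[[0,0,0],0,0]], quiet=true)

```text
ok
```

Emit:
tcp_steps(segments=[[[0,0,0],-6,0],[[0,0,0],-8.4,0],[[0,0,0],-8.4,0],[[0,0,0],-8.4,0],[[0,0,0],-8.4,0],[[0,0,0],-8.4,0],[[0,0,0],-8.4,0],[[0,0,0],-8,0],[[0,0,0.01],-2.6,0],[[0,0,0.01],0,0]])

```text
time_s: 9.8
eef_pos: [0.487, 0.0237, 0.1873]
tool_rot: [[-0.259, -0.966, -0.001], [-0.966, 0.259, -0.0], [0.001, 0.001, -1.0]]
wrist_force: [-0.5, 0.6, -2.6]
finger_gap: 0.201
gripper_force: 59.1
```

```bash
python3 go.py world .489 .0243 .18 165
```

```text
t 9.8 at [0.487  0.0237 0.1873] goal [0.489  0.0243 0.18  ] tool d [-0.0011 -0.0018  0.0073] F [-0.5  0.6 -2.6] j [  2.8  11.2 -10.6  68.3  -0.  -72.2]
yaw_y 164.98 turn -0.016010079645894848
```

Emit:
tcp_steps(segments=[[[-0.001,-0.002,0.01],0,0],[[0,0,0.01],0,0],[[0,0,0.005],0,0],[[0,0,0],0,0]])

```text
time_s: 10.2
eef_pos: [0.4891, 0.0249, 0.1623]
tool_rot: [[-0.259, -0.966, -0.002], [-0.966, 0.259, -0.0], [0.001, 0.002, -1.0]]
wrist_force: [0.4, -0.1, -0.7]
finger_gap: 0.199
gripper_force: 59.1
```

```bash
python3 go.py world .489 .0243 .153 165;python3 - <<'E'
from station import r
import cv2,pickle
s=r.snapshot("wrist"); pickle.dump(s,open("wrist5.pkl","wb"))
cv2.imwrite("pics/w5.png",cv2.resize(s["frame"][90:340,130:380,::-1],None,fx=2.3,fy=2.3,interpolation=2))
E
```

```text
t 10.2 at [0.4891 0.0249 0.1623] goal [0.489  0.0243 0.153 ] tool d [ 0.0006 -0.0001  0.0093] F [ 0.4 -0.1 -0.7] j [  2.9  12.3 -13.   64.8  -0.  -72.1]
yaw_y 164.98 turn -0.0214368596099348
```

View pics/w5.png

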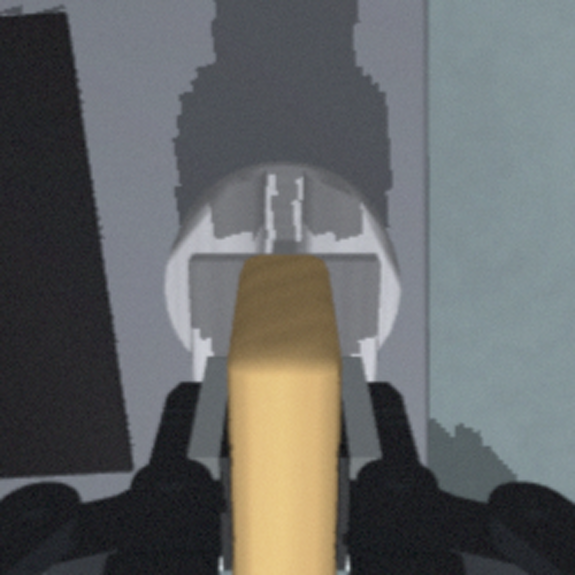

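The slot (centre about column 285) lines up with the key (about column 284) and is parallel to it. I'll lower it in.

Emit:
tcp_steps(segments=[[[0,0,0.004],0,0],[[0,0,0.004],0,0],[[0,0,0.004],0,0],[[0,0,0.004],0,0],[[0,0,0],0,0]])

```text
time_s: 10.75
eef_pos: [0.4894, 0.025, 0.1467]
tool_rot: [[-0.259, -0.966, -0.001], [-0.966, 0.259, -0.0], [0.0, 0.001, -1.0]]
wrist_force: [-0.1, -0.3, -0.9]
finger_gap: 0.201
gripper_force: 59.1
```

Emit:
tcp_steps(segments=[[[0,0,0.003],0,0],[[0,0,0.003],0,0],[[0,0,0],0,0]])

```text
time_s: 11.05
eef_pos: [0.4895, 0.025, 0.1409]
tool_rot: [[-0.259, -0.966, -0.001], [-0.966, 0.259, -0.0], [0.0, 0.001, -1.0]]
wrist_force: [-0.1, 0.4, -2.7]
finger_gap: 0.205
gripper_force: 59.1
```

Emit:
tcp_steps(segments=[[[0,0,0.003],0,0],[[0,0,0.002],0,0],[[0,0,0],0,0]], only="pos|wrist")

```text
eef_pos: [0.4898, 0.025, 0.1364]
wrist_force: [-1.3, -0.6, 3.6]
```

Emit:
tcp_steps(segments=[[[0,0,0.003],0,0],[[0,0,0.003],0,0],[[0,0,0],0,0]], only="pos|wrist")

```text
eef_pos: [0.4899, 0.025, 0.1304]
wrist_force: [-2.1, -0.3, 6.7]
```

Emit:
tcp_steps(segments=[[[0,0,0.002],0,0],[[0,0,0.001],0,0],[[0,0,0],0,0]], only="pos|wrist")

```text
eef_pos: [0.49, 0.025, 0.1283]
wrist_force: [-4.4, -0.4, 14.4]
```

Emit:
tcp_steps(segments=[[[0,0,0],4,0],[[0,0,0],7,0],[[0,0,0],7,0],[[0,0,0],7,0],[[0,0,0],7,0],[[0,0,0],0,0]], only="pos|wrist|rot")

```text
eef_pos: [0.4903, 0.0248, 0.1284]
tool_rot: [[-0.734, -0.679, 0.002], [-0.679, 0.734, -0.001], [-0.001, -0.002, -1.0]]
wrist_force: [-3.9, -0.8, 13.2]
```

```bash
python3 -c "
from station import r;print(r.observe()['wrist_torque'])"
```

```text
[-0.28096836  0.831407   -0.04408192]
```

Emit:
tcp_steps(segments=[[[0,0,0],7,0],[[0,0,0],7,0],[[0,0,0],7,0],[[0,0,0],7,0],[[0,0,0],7,0],[[0,0,0],7,0],[[0,0,0],7,0],[[0,0,0],7,0],[[0,0,0],0,0]], only="pos|wrist|rot")

```text
eef_pos: [0.4905, 0.0244, 0.1284]
tool_rot: [[-0.973, 0.229, 0.002], [0.229, 0.973, -0.001], [-0.002, -0.001, -1.0]]
wrist_force: [-1.9, -2.4, 12.7]
```

```bash
python3 go.py world .49 .025 .1284 73; python3 -c "
from station import r;print(r.observe()['wrist_torque'])"
```

```text
t 13.45 at [0.4905 0.0244 0.1284] goal [0.49   0.025  0.1284] tool d [ 0.0006  0.0005 -0.    ] F [-1.9 -2.4 12.7] j [  2.9  13.6 -16.5  59.7  -0.1  16.2]
yaw_y 76.74 turn 3.737331285406981
[-0.76022953  0.61405128  0.01219023]
```

Emit:
tcp_steps(segments=[[[0,0,0],3,0],[[0,0,0],2.5,0],[[0,0,0],0,0]], only="pos|wrist|rot")

```text
eef_pos: [0.4907, 0.0247, 0.1284]
tool_rot: [[-0.948, 0.319, 0.003], [0.319, 0.948, -0.001], [-0.003, 0.0, -1.0]]
wrist_force: [-0.8, -3.0, 12.0]
```

```bash
python3 -c "
from station import r;print(r.observe()['wrist_torque'])"
```

```text
[-0.42146968  0.41899533  0.09175077]
```

Emit:
tcp_steps(segments=[[[0,0,-0.004],0,0],[[0,0,-0.004],0,0],[[0,0,-0.004],0,0],[[0,0,-0.006],-1.5,0],[[0,0,-0.01],0,0],[[0,0,-0.02],0,0],[[0,0,-0.03],0,0],[[0,0,-0.01],0,0],[[0,0,0],0,0]], only="pos|wrist|rot")

```text
eef_pos: [0.4906, 0.0251, 0.2166]
tool_rot: [[-0.956, 0.292, 0.003], [0.292, 0.956, 0.0], [-0.003, 0.001, -1.0]]
wrist_force: [0.2, 0.2, -1.9]
```

```bash
python3 go.py world .4463 -.2778 .213 98
```

```text
t 14.65 at [0.4906 0.0251 0.2166] goal [ 0.4463 -0.2778  0.213 ] tool d [-0.0461 -0.3027  0.0034] F [ 0.2  0.2 -1.9] j [ 2.9 10.5 -7.  72.3  0.  19.9]
yaw_y 73.01 turn -24.98727488584416
```

Emit:
tcp_steps(segments=[[[-0.0026,-0.0177,0],0,0],[[-0.005,-0.035,0],0,0],[[-0.005,-0.035,0],0,0],[[-0.005,-0.036,0],0,0],[[-0.005,-0.036,0],0,0],[[-0.005,-0.036,0],0,0],[[-0.005,-0.036,0],0,0],[[-0.005,-0.036,0],0,0],[[-0.005,-0.035,0],0,0],[[0,0,0],0,0]], quiet=true)

```text
ok
```

Emit:
tcp_steps(segments=[[[0,0,0],-8,0],[[0,0,0],-8,0],[[0,0,0],-7,0],[[0,0,0],-2.5,0],[[0,0,0],0,0]], only="pos|wrist|rot")

```text
eef_pos: [0.4416, -0.2762, 0.2141]
tool_rot: [[-0.989, -0.149, -0.002], [-0.149, 0.989, 0.001], [0.001, 0.001, -1.0]]
wrist_force: [-0.0, 0.1, -3.0]
```

```bash
python3 go.py world .4475 -.278 .213 98.5
```

Run:
```python
from station import r
import cv2,pickle,numpy as np
im=np.zeros((400,800,3),np.uint8)
s=r.snapshot("wrist"); t=r.snapshot("top")
im[:,:400]=cv2.resize(s["frame"][100:300,150:350,::-1],None,fx=2,fy=2,interpolation=2)
im[:,400:]=cv2.resize(t["frame"][150:250,165:265,::-1],None,fx=4,fy=4,interpolation=2)
cv2.imwrite("pics/w6.png",im)
```

```text
t 16.15 at [ 0.4416 -0.2762  0.2141] goal [ 0.4475 -0.278   0.213 ] tool d [-0.0056 -0.0026  0.001 ] F [-0.   0.1 -3. ] j [-32.   13.7  -3.3  73.2   0.  -40.6]
yaw_y 98.55 turn 0.049280004736374394
```

View pics/w6.png

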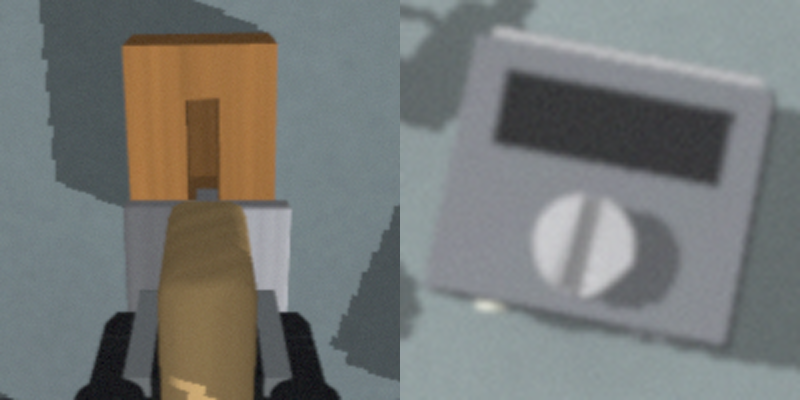

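The stud's slot now lies along the dock's x (top panel, about (583,243)), and the key is held straight. I'll put it back.

Emit:
tcp_steps(segments=[[[-0.003,-0.0013,0],0,0],[[-0.0026,-0.0013,0.03],0,0],[[0,0,0.04],0,0],[[0,0,0.03],0,0],[[0,0,0.012],0,0],[[0,0,0],0,0]], only="pos|wrist")

```text
eef_pos: [0.4472, -0.2781, 0.1021]
wrist_force: [0.4, 0.6, -1.6]
```

```bash
python3 go.py world .4477 -.278 .0596
```

```text
t 16.85 at [ 0.4472 -0.2781  0.1021] goal [ 0.4477 -0.278   0.0596] tool d [-0.0006 -0.      0.0425] F [ 0.4  0.6 -1.6] j [-31.9  18.3 -14.   57.8  -0.  -40.4]
```

Emit:
tcp_steps(segments=[[[0,0,0.005],0,0],[[0,0,0.005],0,0],[[0,0,0.005],0,0],[[0,0,0.005],0,0],[[0,0,0],0,0]], only="pos|wrist")

```text
eef_pos: [0.4476, -0.2785, 0.0829]
wrist_force: [-0.2, -0.3, -1.2]
```

Blade is in the slot with no contact, so I'll keep lowering.

Emit:
tcp_steps(segments=[[[0,0,0.006],0,0],[[0,0,0.006],0,0],[[0,0,0.004],0,0],[[0,0,0.003],0,0],[[0,0,0.002],0,0],[[0,0,0],0,0]], only="pos|wrist")

```text
eef_pos: [0.4478, -0.2786, 0.062]
wrist_force: [0.0, 0.0, -1.8]
```

Emit:
tcp_steps(segments=[[[0,0,0.002],0,0],[[0,0,0.001],0,0],[[0,0,0],0,0]], only="pos|wrist")

```text
eef_pos: [0.448, -0.2788, 0.0597]
wrist_force: [-1.4, 0.6, 1.4]
```

Emit:
tcp_steps(segments=[[[0,0,0],0,0.25],[[0,0,0],0,0.4],[[0,0,0],0,0.6],[[0,0,0],0,0.6],[[0,0,0],0,0.6]], only="pos|wrist|gap")

```text
eef_pos: [0.4479, -0.2787, 0.0593]
wrist_force: [0.0, 0.1, 0.2]
finger_gap: 0.603
```

Emit:
tcp_steps(segments=[[[0,0,-0.01],0,0.6],[[0,0,-0.03],0,0.6],[[0,0,-0.04],0,0.6],[[0,0,-0.04],0,0.6],[[0,0,-0.03],0,0.6],[[0,0,0],0,0.6]], only="pos|wrist|gap")

```text
eef_pos: [0.4497, -0.2798, 0.2144]
wrist_force: [0.5, -0.7, -0.2]
finger_gap: 0.597
```

Run:
```python
from station import r
import cv2,pickle,numpy as np
im=np.zeros((400,800,3),np.uint8)
s=r.snapshot("wrist"); t=r.snapshot("scene")
im[:,:400]=cv2.resize(s["frame"][90:290,150:350,::-1],None,fx=2,fy=2,interpolation=2)
im[:,400:]=cv2.resize(t["frame"][130:230,200:300,::-1],None,fx=4,fy=4,interpolation=2)
cv2.imwrite("pics/w7.png",im)
```

```text
(no output)
```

View pics/w7.png

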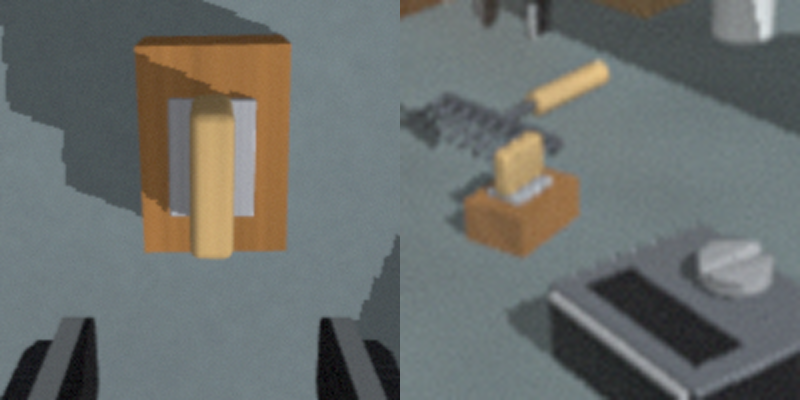

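The key stands upright with its flange flat and centred on the stand (left panel, about (212,160)). The cover is shut and the stud's slot is turned. Handing in.

```bash
python3 -c "
from station import r;print(r.sign_off())"
```

```text
the job is handed in; nothing more can be done
None
```

I shut the cover, pressed the stud and turned it a quarter turn with the key, put the key back upright in its stand, and handed the job in; the sign-off returned no verdict, but the last pictures look right.

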